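# Fit the missing front rollers to two filament-spool stands

## Task

Two spool stands on the print bench, a wide and a narrow one, have each lost their front roller. Pair each of the two loose roller bars with the stand it fits and lay it across that stand's two side plates, so that the bar sits fully down in both open front notches with its end caps outside the plates. Leave the other loose things on the bench where they are.

Things in the scene. Friction and masses are not known exactly. Their poses are not given: they have to be found in the camera images.
- wide_stand: fixed black roller stand: base 110 (x) by 156 (y) by 8 mm, two side plates 8 mm thick and 74 mm high along x at its y ends, 140 mm apart inside, 156 mm over the outsides. Origin: centre of underside. Fixed back steel roller along y at x = +32 mm, 56 mm up, 12 mm thick; open front notch in each plate at x = -32 mm
- wide_stand_rest (a point): empty roller place of the wide stand: midway between its two front notches, 56 mm above the bench, where the axis of a seated bar lies; y along the seated bar, x towards the back roller. Notches are open upwards, 15 mm wide from floor (50 mm up) to 64 mm up, flaring to 30 mm at the plate's top (74 mm)
- narrow_stand: fixed black roller stand: base 110 (x) by 100 (y) by 8 mm, two side plates 8 mm thick and 74 mm high along x at its y ends, 84 mm apart inside, 100 mm over the outsides. Origin: centre of underside. Fixed back steel roller along y at x = +32 mm, 56 mm up, 12 mm thick; open front notch in each plate at x = -32 mm
- narrow_stand_rest (a point): empty roller place of the narrow stand: midway between its two front notches, 56 mm above the bench, where the axis of a seated bar lies; y along the seated bar, x towards the back roller. Notches are open upwards, 15 mm wide from floor (50 mm up) to 64 mm up, flaring to 30 mm at the plate's top (74 mm)
- long_bar: loose roller bar: round steel rod 12 mm thick, a black square cap (18 by 18 by 10 mm) at each end; 184 mm overall, 164 mm of bare rod between caps, about 170 g. Origin: middle of the rod, on its axis, 9 mm above the bench at the start; y along the rod. Fits the stand 156 mm over the outsides, with 4 mm play at each end between plate and cap
- short_bar: loose roller bar: round steel rod 12 mm thick, a black square cap (18 by 18 by 10 mm) at each end; 128 mm overall, 108 mm of bare rod between caps, about 120 g. Origin: middle of the rod, on its axis, 9 mm above the bench at the start; y along the rod. Fits the stand 100 mm over the outsides, with 4 mm play at each end between plate and cap
- glue_stick: bystander: white glue stick with grey cap, standing, 31 mm across, 88 mm tall, somewhere between the stands; origin: centre of its underside
- printed_bracket: bystander: small grey printed L bracket, 30 by 26 mm, 30 mm high, between the bars; origin: centre of its underside
- mini_spool: bystander: small spool of white filament lying flat, 100 mm across, 45 mm high; origin: centre of its underside
- screwdriver: bystander: screwdriver lying at the right side, along its own x; origin: centre of its underside
- caliper: bystander: digital caliper lying flat, 190 mm long along its own x; origin: underside of its beam, half way along
There are look-alikes about, which are no part of the job. Leave any brown or pink look-alike of the narrow_stand alone.

How it is judged:
By the outcome, as a careful person would: the job done as asked, in the order asked, and still so for the second after the job is handed in, with the robot touching nothing.
It also fails if it takes over 64 s, if anything falls off the work surface, if the arm or the gripper's body presses on something with over 40 N, if the wrist force passes 120 N, or if a joint passes its speed limit or range.

## Robot

A 6-joint arm with a two-finger parallel gripper is mounted at the origin on the work surface. World frame = base frame: x ahead of the robot, y to its left, z up, the work surface at z = 0. Lengths are in m, angles in rad, forces in N, time in s.
With the tool pointing down it reaches from about 0.325 to 0.75 m from the base axis. Payload 7.6 kg.
Tool frame: the origin (TCP) lies midway between the tips of the shut fingers; the grasp point (between the pads) lies 19 mm behind it; z points along the fingers, y is the line along which they close (so a half turn about z gives the same grasp; the last joint's range is limited). The gripper opens to 85 mm and grips with 20 to 120 N. Pads are 22 mm wide; open, the fingers measure 114 mm over their backs; the gripper's body (76 mm by 85 mm) begins 54 mm behind the grasp point. The pads swing forward as they close: fully open they stand 13 mm farther back than shut.
Start: joints at [1.274, 0.052, 1.401, -0, 1.689, -0.07], TCP at [0.118, 0.512, 0.208] pointing down, gripper open.
Joint ranges: [-2.9, 2.9], [-0.91, 2.17], [0.12, 2.37], [-1.06, 4.2], [0.26, 2.73], [-2.93, 2.93]. Speed limits (rad/s): [2.57, 2.57, 3.01, 3.14, 3.14, 3.14].

## Interface

Orientations are given as a unit quaternion [x, y, z, w].
In Python, from station import bot, camera, camera_params, order gives the robot as it stands.
- The arm moves only by the tool servo_tool, never from a script. Its argument "increments" is a list of rows, each a list of 3 entries, a list of its own where there are three numbers: the shift along the tool's x, y, z as a fraction of full scale, then the turn about the tool's z as a fraction of full scale, then the opening, from 0 (shut) to 1 (fully open). A call has 1 to 12 rows; each row shifts and turns the commanded pose from where the row before left it, along the tool's axes as they then stand; what a row does not reach is not made up. Full scale, the value 1, is 75 mm for a shift and 4 degrees for a turn. A row lasts 1/12 s, in which the tool goes at most 41.7 mm and 7.16 degrees, less where a joint would pass 70% of its speed; a pose out of reach is approached as far as the arm can. A call with a number of a shift or a turn outside -1 to 1 is refused whole. A call with a gripper value outside its range is refused whole. The fingers move at their own pace and stop on an object; "grip_force" is the grip in N (left out, the last holds). Time passes only in rows, so rows that do not move let the fingers close. It gives the time, the measured TCP pose, the force, the opening and the grip force at its end, in the units of the state.
- bot.sense(): the state, without advancing time (a new reading comes with each control period).
- camera(name): name is "scene" or "top" or "wrist"; returns the picture (420x560x3 uint8, red, green, blue); there is no depth.
- camera_params(name): a dict with "fx", "fy", "cx", "cy" (pixels), "origin" and "attitude" of the camera in the world. Camera axes: x right, y up, looking along -z (the intrinsics and any distortion apply to the point x, -y, -z); pixel columns grow to the right and rows downward; lengths in m; the calibration is good to about 2 mm. A picture is of the moment at which its call begins: read the wrist's pose just before it. camera_params takes no time and is no camera call; for the wrist camera it gives the pose at the moment of the call.
- order.sign_off(): hands the job in; it is judged then, once.
The state is a dict: "t": time; "joints": joint angles; "qd": joint speeds; "joint_efforts": joint torques, N m; "ee_pos": TCP position; "eef_rot": TCP orientation; "wrist_force": force on the tool from outside, world axes, zero at the start; "torque": the same for the moment, N m; "opening": finger opening in m; "finger_force": force on a finger pad.
Only numpy, scipy, OpenCV 4.12 (cv2) and the standard library are available. Lean on these libraries where they do the work, as an engineer would, in place of code of your own. Each camera call takes 0.05 s, during which the arm holds its last target. There are 200 camera calls.

## Working session

There is one attempt and no reset: what is moved stays moved. The work goes in short steps, Python scripts to look and compute and a tool call to move; the robot and the scene stay as the last step left them, time stands still between calls to the robot, and variables do not carry over. Pictures are saved under pics/ and viewed, at most 10 in all, crops included, and the job is handed in when it is done.

Besides the shell and the picture viewer there is one more tool, called after "Call:" as name(argument=value, ...) on one line, values as JSON. servo_tool: Moves the arm, as the interface text tells. Shift numbers are shares of 75 mm and turn numbers shares of 4 degrees, none past 1 either way. Its arguments: {"type":"object","properties":{"increments":{"type":"array"},"grip_force":{"type":"number"}},"required":["increments"]}

```bash
mkdir -p pics; cat > h.py <<'E'
import numpy as np,cv2
from station import bot,camera,camera_params,order
from scipy.spatial.transform import Rotation as R
def par(n):
    p=camera_params(n); a=np.array(p['attitude'],float)
    Rm=a if a.shape==(3,3) else R.from_quat(a).as_matrix()
    return p,Rm,np.array(p['origin'])
def ray(p3,u,v,z):
    p,Rm,o=p3
    d=Rm@np.array([(u-p['cx'])/p['fx'],-(v-p['cy'])/p['fy'],-1]); return o+d*(z-o[2])/d[2]
def proj(p3,X):
    p,Rm,o=p3; c=Rm.T@(np.array(X)-o); return p['cx']+p['fx']*c[0]/-c[2],p['cy']-p['fy']*c[1]/-c[2]
def save(n,f): 
    im=camera(n); cv2.imwrite('pics/'+f,im[:,:,::-1]); return im
E
python3 - <<'E'
from h import *
save('top','top1.png');save('scene','scene1.png')
print(camera_params('top'),camera_params('scene'));print(bot.sense())
E
```

```text
{'fx': 463.8798220764933, 'fy': 463.8798220764933, 'cx': 282.89272361034597, 'cy': 208.87659610964062, 'origin': array([0.24865483, 0.0540936 , 1.42874452]), 'attitude': array([-0.05217424,  0.06517637,  0.70979569, -0.69944261])} {'fx': 454.0692125616704, 'fy': 454.0692125616704, 'cx': 283.8868511492488, 'cy': 209.18809243011663, 'origin': array([ 0.9812638 , -0.77038834,  0.833426  ]), 'attitude': array([0.4140444 , 0.11391806, 0.26104057, 0.8645506 ])}
{'t': 0.1, 'joints': array([ 1.27366214e+00,  5.27938359e-02,  1.40162396e+00, -1.82654153e-05,
        1.68860581e+00, -7.03236329e-02]), 'qd': array([-0.00048656, -0.0020262 , -0.0004902 , -0.0002541 , -0.00161935,
        0.00063644]), 'joint_efforts': array([ 1.94529741e-03, -3.82580101e+01, -3.60988033e+01, -1.45951833e-05,
        4.79702474e-03, -6.59022294e-05]), 'ee_pos': array([0.11796317, 0.51126391, 0.20704579]), 'eef_rot': array([ 1.13163386e-01,  9.93576135e-01, -7.05091849e-04, -1.21797934e-04]), 'wrist_force': array([0.07478782, 0.49392338, 0.23113498]), 'torque': array([-0.0232189 , -0.00888053,  0.04410911]), 'finger_force': 0.0, 'opening': 0.0855463853765539}
```

View pics/top1.png

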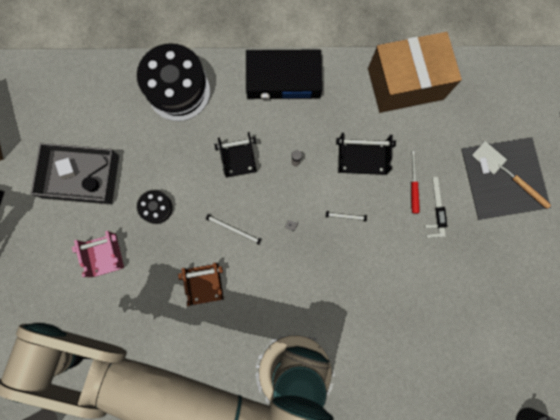

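View pics/scene1.png

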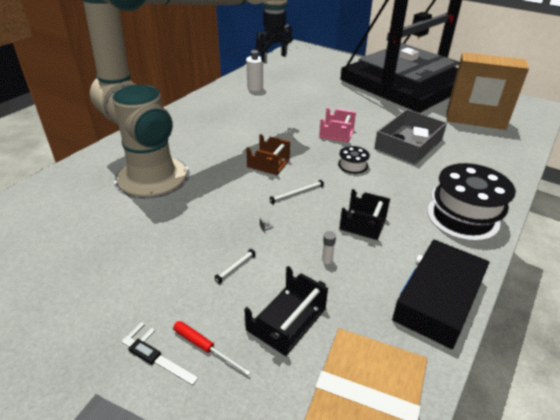

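Top view: narrow black stand at (238,157), wide black stand at (365,155). The brown (203,285) and pink (100,255) stands are look-alikes. The long bar runs (207,217)–(260,242) and the short bar (327,214)–(366,218). The only other rod-like things are the back rollers, fixed in their stands, and the screwdriver at (415,185). I'll check the choice in one close crop.

```bash
python3 - <<'E'
from h import *
im=cv2.imread('pics/top1.png')[125:250,203:403]
cv2.imwrite('pics/crop1.png',cv2.resize(im,None,fx=4,fy=4,interpolation=cv2.INTER_CUBIC))
P=par('top')
for n,u,v,z in [('L',207.5,217,.009),('L',259.5,242,.009),('S',327.5,214.5,.009),('S',366,218,.009)]: print(n,ray(P,u,v,z))
E
```

```text
L [0.46423624 0.25905487 0.009     ]
L [0.38460884 0.09931161 0.009     ]
S [ 0.46704722 -0.11216493  0.009     ]
S [ 0.45444902 -0.23149428  0.009     ]
```

View pics/crop1.png

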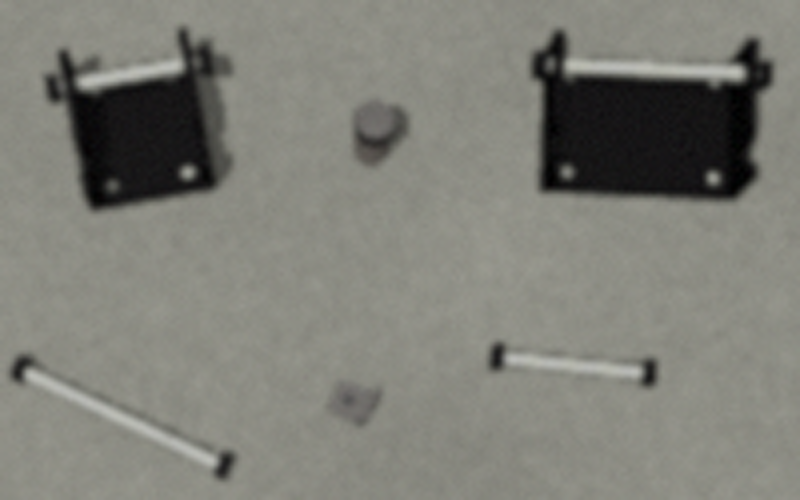

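The crop confirms it: two black stands with back rollers at the top and open notches towards the robot. The wide stand's roller runs (568,66)–(746,73) in the crop and the narrow one's (80,83)–(185,65). The longer bar is on the left and the shorter on the right.

```bash
cat >> h.py <<'E'
def rest(a,b):
    "rest point and stand yaw (x axis) from back roller ends a (left,+y) b (right)"
    d=(a-b)[:2]; L=np.hypot(*d); y=d/L; x=np.array([y[1],-y[0]]); m=(a+b)[:2]/2
    return m-.064*x, np.degrees(np.arctan2(x[1],x[0])), L
def go(x,y,z,psi):
    s=bot.sense(); M=R.from_quat(s['eef_rot']).as_matrix()
    d=M.T@(np.array([x,y,z])-s['ee_pos'])/.075
    p=np.degrees(np.arctan2(M[1,1],M[0,1]))
    print('t',round(s['t'],2),'pos',s['ee_pos'].round(4),'psi',p.round(2),'tilt',M[:,2].round(3),'j',s['joints'].round(2))
    print('total shift units',d.round(3),'then turn units',round((p-psi)/4,2))
E
python3 - <<'E'
from h import *
P=par('top'); c=lambda u,v,z:ray(P,203+(u-1.5)/4,125+(v-1.5)/4,z)
for a,b in [((568,66),(746,73)),((80,83),(185,65))]:
    A,B=c(*a,.056),c(*b,.056); print(A,B,rest(A,B))
for a,b in [((22,369),(224,465)),((497,357),(650,373))]:
    A,B=c(*a,.009),c(*b,.009); d=A-B;print((A+B)/2,np.hypot(d[0],d[1]),np.degrees(np.arctan2(d[1],d[0]))-90)
go(.424,.179,.2,-26.5)
p,Rm,o=par('wrist');print(p,Rm,o)
E
```

```text
[ 0.68800148 -0.16690448  0.056     ] [ 0.68092615 -0.30440611  0.056     ] (array([ 0.62054838, -0.23236644]), np.float64(-2.9456345116744105), np.float64(0.13768354492383836))
[0.67844594 0.20842188 0.056     ] [0.69193031 0.12801489 0.056     ] (array([0.62206954, 0.1576333 ]), np.float64(9.52000439243085), np.float64(0.08152982281195073))
[0.42635177 0.17955016 0.009     ] 0.1730019719933208 -26.242697888901766
[ 0.46195666 -0.1695366   0.009     ] 0.11934605943050684 -6.812815764294768
t 0.1 pos [0.118  0.5113 0.207 ] psi 77.0 tilt [-0.    -0.001 -1.   ] j [ 1.27  0.05  1.4  -0.    1.69 -0.07]
total shift units [-4.972 -3.399  0.098] then turn units 25.88
{'fx': 296.0575184728858, 'fy': 296.0575184728858, 'cx': 278.15795032242397, 'cy': 208.67387155609168, 'origin': array([0.03393059, 0.53073142, 0.37402836]), 'attitude': array([-0.13063258, -0.10321017,  0.61398185,  0.77156275])} [[ 0.22474789 -0.92048583 -0.31967831]
 [ 0.97441627  0.21192282  0.07484411]
 [-0.00114581 -0.32832081  0.94456558]] [0.03393059 0.53073142 0.37402836]
```

Call:
servo_tool(increments=[[[-0.41, -0.28, 0], 0, 0.5], [[-0.41, -0.28, 0], 0, 0.5], [[-0.41, -0.28, 0], 0, 0.5], [[-0.41, -0.28, 0], 0, 0.5], [[-0.41, -0.28, 0], 0, 0.5], [[-0.41, -0.28, 0], 0, 0.5], [[-0.41, -0.28, 0], 0, 0.5], [[-0.41, -0.28, 0], 0, 0.5], [[-0.41, -0.28, 0], 0, 0.5], [[-0.41, -0.28, 0], 0, 0.5], [[-0.41, -0.28, 0], 0, 0.5], [[-0.41, -0.28, 0], 0, 0.5]], grip_force=60)

```text
t: 1.1
ee_pos: [0.4217, 0.1814, 0.2076]
eef_rot: [0.113, 0.994, 0.0, -0.0]
wrist_force: [-0.3, 1.1, -1.1]
opening: 0.0425
finger_force: 0.0
```

Call:
servo_tool(increments=[[[0, 0, 0], 1, 0.5], [[0, 0, 0], 1, 0.5], [[0, 0, 0], 1, 0.5], [[0, 0, 0], 1, 0.5], [[0, 0, 0], 1, 0.5], [[0, 0, 0], 1, 0.5], [[0, 0, 0], 1, 0.5], [[0, 0, 0], 1, 0.5], [[0, 0, 0], 1, 0.5], [[0, 0, 0], 1, 0.5], [[0, 0, 0], 1, 0.5], [[0, 0, 0], 1, 0.5]])

```text
t: 2.1
ee_pos: [0.4207, 0.183, 0.2074]
eef_rot: [0.509, 0.861, -0.0, -0.0]
wrist_force: [0.4, 0.1, -0.1]
opening: 0.0428
finger_force: 0.0
```

Call:
servo_tool(increments=[[[0, 0, 0], 1, 0.5], [[0, 0, 0], 1, 0.5], [[0, 0, 0], 1, 0.5], [[0, 0, 0], 1, 0.5], [[0, 0, 0], 1, 0.5], [[0, 0, 0], 1, 0.5], [[0, 0, 0], 1, 0.5], [[0, 0, 0], 1, 0.5], [[0, 0, 0], 1, 0.5], [[0, 0, 0], 1, 0.5], [[0, 0, 0], 1, 0.5], [[0, 0, 0], 1, 0.5]])

```text
t: 3.1
ee_pos: [0.4207, 0.183, 0.2074]
eef_rot: [0.815, 0.579, -0.0, -0.0]
wrist_force: [0.7, -0.4, 0.2]
opening: 0.0428
finger_force: 0.0
```

```bash
python3 - <<'E'
from h import *
go(.426,.1795,.2,-26.2)
save('wrist','w1.png')
E
```

```text
t 3.1 pos [0.4207 0.183  0.2074] psi -19.19 tilt [-0.001 -0.    -1.   ] j [ 0.33 -0.14  1.58  0.    1.69  0.66]
total shift units [-0.021  0.082  0.098] then turn units 1.75
```

View pics/w1.png

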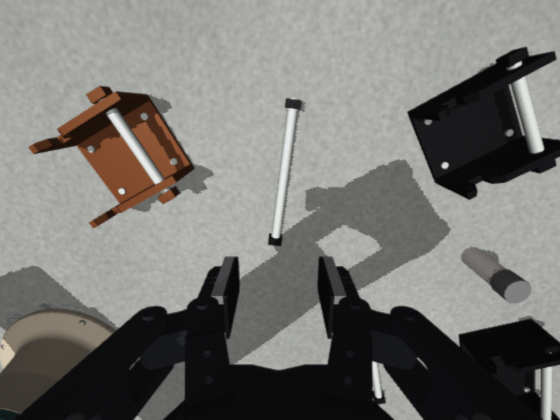

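The wrist view shows the long bar with cap centres at about (293,104) and (275,239). The narrow stand's back roller runs about (515,66)–(535,150) at the right.

```bash
python3 - <<'E'
from h import *
P=par('wrist')
A,B=ray(P,293,104,.009),ray(P,275,239.5,.009);d=A-B
print(A,B,(A+B)/2,np.hypot(d[0],d[1]),np.degrees(np.arctan2(d[1],d[0]))-90)
C,D=ray(P,514,66,.056),ray(P,535,152,.056);print(C,D,rest(C,D))
m=(A+B)/2; go(m[0],m[1],.03,np.degrees(np.arctan2(d[1],d[0]))-90)
E
```

```text
[0.46434616 0.25929613 0.009     ] [0.38648396 0.10320292 0.009     ] [0.42541506 0.18124953 0.009     ] 0.1744351248840888 -26.51087509107954
[0.67645232 0.22128003 0.056     ] [0.69041908 0.12811084 0.056     ] (array([0.62014291, 0.16520737]), np.float64(8.525582913957987), np.float64(0.09421023176170659))
t 3.15 pos [0.4207 0.183  0.2074] psi -19.43 tilt [-0.001 -0.    -1.   ] j [ 0.33 -0.14  1.58  0.    1.69  0.67]
total shift units [0.    0.068 2.365] then turn units 1.77
```

Call:
servo_tool(increments=[[[0, 0.07, 0], 0, 0.5], [[0, 0, 0.4], 0.9, 0.5], [[0, 0, 0.4], 0.87, 0.5], [[0, 0, 0.4], 0, 0.5], [[0, 0, 0.4], 0, 0.5], [[0, 0, 0.4], 0, 0.5], [[0, 0, 0.3], 0, 0.5], [[0, 0, 0.2], 0, 0.5], [[0, 0, 0.1], 0, 0.5], [[0, 0, 0.1], 0, 0.5], [[0, 0, 0], 0, 0.5], [[0, 0, 0], 0, 0]])

```text
t: 4.15
ee_pos: [0.4264, 0.1815, 0.0059]
eef_rot: [0.848, 0.53, 0.0, 0.0]
wrist_force: [-0.1, -0.5, -0.3]
opening: 0.0322
finger_force: 0.0
```

Call:
servo_tool(increments=[[[0, 0, 0], 0, 0], [[0, 0, 0], 0, 0], [[0, 0, 0], 0, 0], [[0, 0, 0], 0, 0], [[0, 0, 0], 0, 0], [[0, 0, 0], 0, 0], [[0, 0, 0], 0, 0]])

```text
t: 4.73
ee_pos: [0.4259, 0.1814, 0.0054]
eef_rot: [0.848, 0.529, 0.0, -0.0]
wrist_force: [-0.1, 0.7, 0.3]
opening: -0.0001
finger_force: 0.0
```

```bash
python3 - <<'E'
from h import *
print(bot.sense())
save('wrist','w2.png')
E
```

```text
{'t': 4.7333, 'joints': array([3.22775298e-01, 5.56724579e-02, 1.81831507e+00, 7.77617885e-05,
       1.26747121e+00, 7.77807026e-01]), 'qd': array([ 8.32090248e-05,  2.58069745e-03, -1.78798649e-03, -4.69185089e-04,
        7.38432567e-04,  4.08552629e-04]), 'joint_efforts': array([ 9.12737796e-04, -3.38117230e+01, -3.15335941e+01,  3.81402597e-04,
       -1.59967176e-04, -5.27647790e-04]), 'ee_pos': array([0.42590598, 0.18138686, 0.00536174]), 'eef_rot': array([ 8.48384248e-01,  5.29380923e-01,  7.37613586e-05, -2.04878454e-05]), 'wrist_force': array([-0.10523434,  0.68722452,  0.27060417]), 'torque': array([ 0.04115625, -0.04394572, -0.04688138]), 'finger_force': 0.0, 'opening': -7.33103392419933e-05}
```

View pics/w2.png

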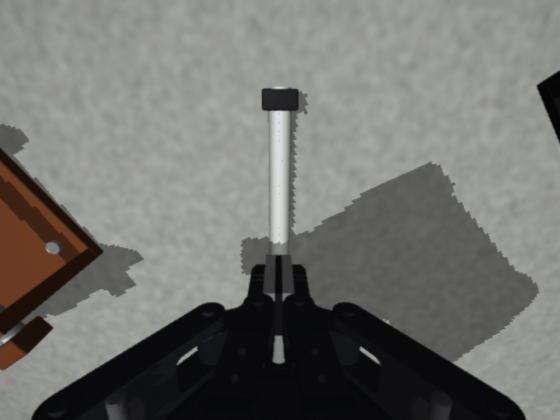

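Wrist view: the fingers are fully shut at about (278,270), and the rod passes underneath them in line with the tool. The grip missed above the rod, so I'll check the heights.

```bash
python3 - <<'E'
from h import *
P=par('wrist');print(P[2])
print(ray(P,280,99,.009),ray(P,280,99,.018))
for z in (-.02,0,.009,.03):
  print(z,proj(P,[.4643,.2593,z]))
s=bot.sense()['ee_pos'];M=R.from_quat(bot.sense()['eef_rot']).as_matrix()
for k in (-.04,-.03,-.02,-.01,0): print(k,proj(P,s+M@[0,0,k]),proj(P,s+M@[0,.011,k]))
c=P[1].T@(np.array([.4643,.2593,.015])-P[2]);print('depth',-c[2],'cap px',.018*296/-c[2])
for z in (0,.01,.02): c=P[1].T@(s+M@[0,0,-z]-P[2]);print(-c[2])
E
```

```text
[0.46140111 0.25755364 0.17229873]
[0.46390442 0.26023424 0.009     ] [0.46376645 0.2600865  0.018     ]
-0.02 (np.float64(280.93846149942004), np.float64(101.24942909299894))
0 (np.float64(281.2894573166412), np.float64(100.67435026118305))
0.009 (np.float64(281.4756250623935), np.float64(100.36932916265076))
0.03 (np.float64(282.00223354178706), np.float64(99.50652290030949))
-0.04 (np.float64(281.1055095361348), np.float64(284.70465292044724)) (np.float64(303.1844065881771), np.float64(284.6971545418577))
-0.03 (np.float64(280.9137404163672), np.float64(273.9538187363569)) (np.float64(301.66333287981246), np.float64(273.9473377631659))
-0.02 (np.float64(280.74375289767494), np.float64(264.42409033670754)) (np.float64(300.315017828828), np.float64(264.41845058410917))
-0.01 (np.float64(280.5920353966279), np.float64(255.91860364230098)) (np.float64(299.11161096026865), np.float64(255.91366657785622))
0 (np.float64(280.45579267398904), np.float64(248.28065379065563)) (np.float64(298.03094289343426), np.float64(248.27630906311572))
depth 0.14771372706468858 cap px 36.069768909606466
0.18528817771352393
0.1758387289947178
0.1663892802759117
```

```bash
python3 - <<'E'
from h import *
P=par('scene');s=bot.sense();e=s['ee_pos']
im=save('scene','s2.png')
u,v=map(int,proj(P,e)); u0,v0=u-65,v-60
c=cv2.resize(im[v0:v0+100,u0:u0+130],None,fx=6,fy=6,interpolation=cv2.INTER_CUBIC)[:,:,::-1].copy()
for z in (0,.01,.02,.03,.04):
    a=proj(P,[e[0],e[1],z]); q=(int((a[0]-u0)*6+3),int((a[1]-v0)*6+3)); cv2.line(c,(q[0]+40,q[1]),(q[0]+60,q[1]),(0,0,255) if z!=.02 else (0,255,0),2)
cv2.imwrite('pics/s2c.png',c)
E
```

```text
(no output)
```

View pics/s2c.png

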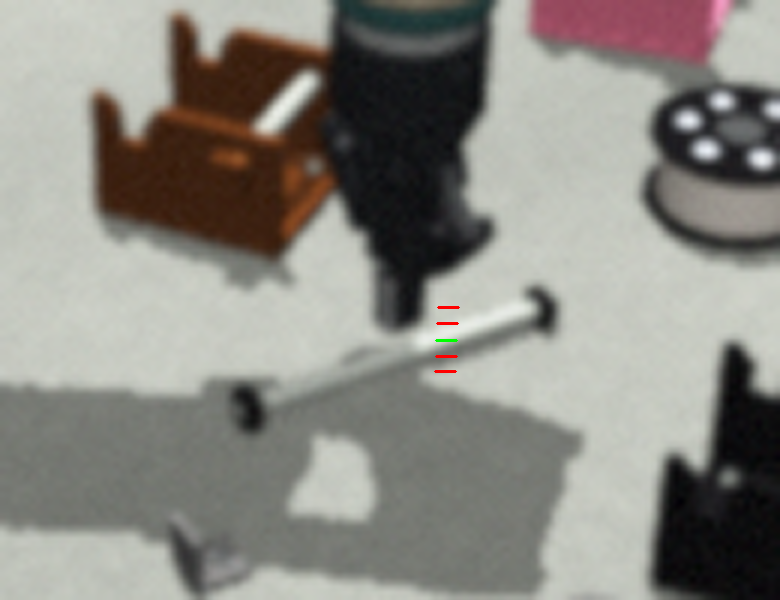

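The scene crop puts the shut fingertips at about row 328, which is z ≈ 26 mm (the 30 mm mark is at row 323). The bar lies below, untouched. The tips are therefore about 20 mm higher than the reported TCP. I'll open, go down gently watching the force, and close again.

Call:
servo_tool(increments=[[[0, 0, 0], 0, 0.5], [[0, 0, 0], 0, 0.5], [[0, 0, 0], 0, 0.5], [[0, 0, 0], 0, 0.5], [[0, 0, 0], 0, 0.5], [[0, 0, 0.06], 0, 0.5], [[0, 0, 0.06], 0, 0.5], [[0, 0, 0.06], 0, 0.5], [[0, 0, 0.04], 0, 0.5], [[0, 0, 0], 0, 0.5]])

```text
t: 5.67
ee_pos: [0.4252, 0.1811, -0.0123]
eef_rot: [0.848, 0.529, -0.001, -0.0]
wrist_force: [0.0, 0.8, -0.5]
opening: 0.0426
finger_force: 0.0
```

Call:
servo_tool(increments=[[[0, 0, 0.03], 0, 0.5], [[0, 0, 0], 0, 0.5]])

```text
t: 5.83
ee_pos: [0.4257, 0.1813, -0.0138]
eef_rot: [0.848, 0.529, -0.0, -0.0]
wrist_force: [-0.2, -0.4, 0.4]
opening: 0.0424
finger_force: 0.0
```

Call:
servo_tool(increments=[[[0, 0, 0.02], 0, 0.5], [[0, 0, 0], 0, 0.5]])

```text
t: 6.0
ee_pos: [0.4259, 0.1814, -0.015]
eef_rot: [0.848, 0.529, 0.0, -0.0]
wrist_force: [-0.4, -0.3, -0.0]
opening: 0.043
finger_force: 0.0
```

Call:
servo_tool(increments=[[[0, 0, 0], 0, 0], [[0, 0, 0], 0, 0], [[0, 0, 0], 0, 0], [[0, 0, 0], 0, 0], [[0, 0, 0], 0, 0], [[0, 0, 0], 0, 0]])

```text
t: 6.5
ee_pos: [0.4261, 0.1814, -0.0145]
eef_rot: [0.848, 0.529, 0.0, 0.0]
wrist_force: [-1.8, -1.6, 5.8]
opening: 0.0088
finger_force: 58.8
```

Opening 8.8 mm is less than the 12 mm rod, so the tips hold only its upper part. I'll go lower.

Call:
servo_tool(increments=[[[0, 0, 0], 0, 0.4], [[0, 0, 0], 0, 0.4], [[0, 0, 0], 0, 0.4], [[0, 0, 0], 0, 0.4], [[0, 0, 0.04], 0, 0.4], [[0, 0, 0.03], 0, 0.4], [[0, 0, 0], 0, 0.4], [[0, 0, 0], 0, 0.4]])

```text
t: 7.17
ee_pos: [0.4257, 0.1813, -0.0205]
eef_rot: [0.848, 0.529, -0.0, -0.0]
wrist_force: [0.5, -0.0, -0.4]
opening: 0.034
finger_force: 0.0
```

Call:
servo_tool(increments=[[[0, 0, 0], 0, 0], [[0, 0, 0], 0, 0], [[0, 0, 0], 0, 0], [[0, 0, 0], 0, 0], [[0, 0, 0], 0, 0], [[0, 0, 0], 0, 0]])

```text
t: 7.67
ee_pos: [0.4261, 0.1814, -0.02]
eef_rot: [0.848, 0.529, 0.0, 0.0]
wrist_force: [-0.6, 0.2, 3.5]
opening: 0.0095
finger_force: 58.7
```

Call:
servo_tool(increments=[[[0, 0, -0.1], 0, 0], [[0, 0, -0.3], 0, 0], [[0, 0, -0.4], 0, 0], [[0, 0, -0.4], 0, 0], [[0, 0, -0.4], 0, 0], [[0, 0, -0.4], 0, 0], [[0, 0, 0], 0, 0], [[0, 0, 0], 0, 0]])

```text
t: 8.33
ee_pos: [0.4266, 0.1817, 0.1315]
eef_rot: [0.848, 0.529, 0.002, 0.0]
wrist_force: [-0.3, 0.3, -2.9]
opening: 0.0094
finger_force: 58.7
```

```bash
python3 - <<'E'
from h import *
s=bot.sense();print(s['wrist_force'],s['torque'],s['opening'])
go(.6205,-.2324,.15,-2.9)
im=save('wrist','w3.png');
im2=save('scene','s3.png');P=par('scene');u,v=map(int,proj(P,s['ee_pos']))
a=im[:,:,::-1];b=cv2.resize(im2[v-50:v+50,u-60:u+60,::-1],(504,420),interpolation=cv2.INTER_CUBIC)
c=np.hstack([a,b]);cv2.imwrite('pics/c3.png',cv2.resize(c,(800,int(800*420/c.shape[1]))))
E
```

```text
[-0.33244655  0.3004771  -2.92092741] [-0.02627645  0.01527012 -0.057609  ] 0.009412859339186116
t 8.33 pos [0.4266 0.1817 0.1315] psi -26.07 tilt [ 0.003  0.001 -1.   ] j [ 0.32 -0.09  1.69  0.    1.53  0.78]
total shift units [-3.822  4.749 -0.245] then turn units -5.79
```

View pics/c3.png

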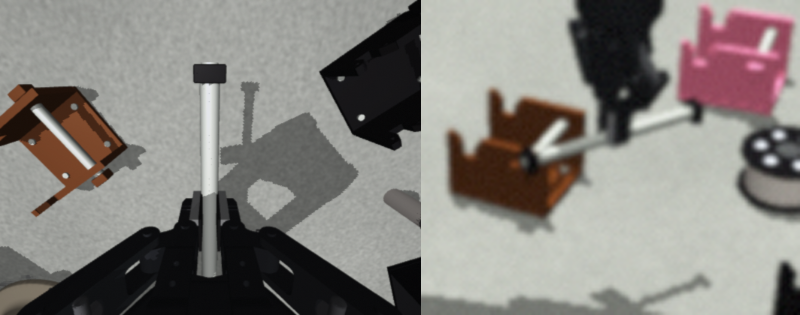

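Held and level: the cap is centred ahead of the gripper at left (209,73), and the scene half shows the bar in the air. Next I carry it over to the wide stand.

Call:
servo_tool(increments=[[[-0.25, 0.31, 0], 0, 0], [[-0.25, 0.31, 0], 0, 0], [[-0.25, 0.31, 0], 0, 0], [[-0.25, 0.31, 0], 0, 0], [[-0.25, 0.31, 0], 0, 0], [[-0.25, 0.31, 0], 0, 0], [[-0.25, 0.31, 0], 0, 0], [[-0.25, 0.31, 0], 0, 0], [[-0.25, 0.31, 0], 0, 0], [[-0.25, 0.31, 0], 0, 0], [[-0.25, 0.31, 0], 0, 0], [[-0.25, 0.31, 0], 0, 0]])

```text
t: 9.43
ee_pos: [0.5769, -0.1445, 0.1271]
eef_rot: [0.848, 0.529, -0.001, -0.002]
wrist_force: [0.4, 0.5, -2.0]
opening: 0.0093
finger_force: 58.8
```

Call:
servo_tool(increments=[[[-0.25, 0.31, 0], 0, 0], [[-0.25, 0.31, 0], 0, 0], [[-0.25, 0.31, 0], 0, 0], [[0, 0, 0], -0.9, 0], [[0, 0, 0], -0.9, 0], [[0, 0, 0], -1, 0], [[0, 0, 0], -1, 0], [[0, 0, 0], -1, 0], [[0, 0, 0], -1, 0], [[0, 0, 0], 0, 0], [[0, 0, 0], 0, 0]])

```text
t: 10.35
ee_pos: [0.6148, -0.2242, 0.1276]
eef_rot: [0.725, 0.688, -0.001, -0.002]
wrist_force: [0.4, -0.1, -2.7]
opening: 0.009
finger_force: 59.0
```

```bash
python3 - <<'E'
from h import *
go(.6205,-.2324,.13,-2.9)
e=bot.sense()['ee_pos'];P=par('wrist');a=save('wrist','w4.png')
b=save('top','top4.png');T=par('top')
print('wide',[proj(T,[.6205,-.2324,.056]),proj(T,e+[0,0,.029])])
crop=b[110:230,320:420,::-1]
c=np.hstack([a[:,:450,::-1],cv2.resize(crop,(350,420),interpolation=cv2.INTER_CUBIC)]);cv2.imwrite('pics/c4.png',c)
E
```

```text
t 10.35 pos [ 0.6148 -0.2242  0.1276] psi -2.99 tilt [-0.003  0.002 -1.   ] j [-0.41  0.46  1.09  0.    1.6  -0.35]
total shift units [-0.105  0.082 -0.032] then turn units -0.02
wide [(np.float64(366.7894022986245), np.float64(162.109832426937)), (np.float64(370.9308030712894), np.float64(154.73123281428082))]
```

View pics/c4.png

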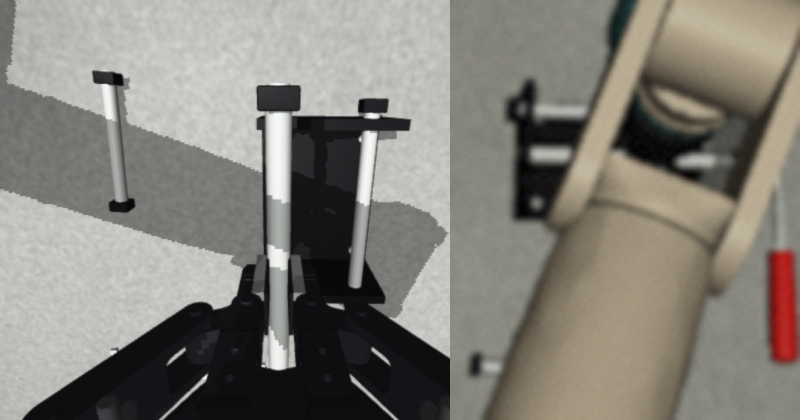

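Wrist half: the held cap is at (278,98). The wide stand's left plate top runs (258,123)–(410,124), its back roller about (370,131)–(356,287), and its right plate's back end is near (383,297). The short bar's caps are at (108,77) and (121,206). The top half is mostly hidden by the arm.

```bash
python3 - <<'E'
from h import *
P=par('wrist');f=lambda *a:ray(P,*a).round(4)
F,B=f(258,123.5,.074),f(410,124.5,.074);print('plate',F,B,np.hypot(*(B-F)[:2]))
A,C=f(370.5,131,.056),f(356,287,.056);print(A,C,rest(A,C));print('right plate back',f(383,297,.074))
A,C=f(108,77,.009),f(121,206,.009);d=A-C;print('short',A,C,(A+C)/2,np.hypot(*d[:2]),np.degrees(np.arctan2(d[1],d[0]))-90)
e=bot.sense()['ee_pos'];M=R.from_quat(bot.sense()['eef_rot']).as_matrix()
for k in(-.025,-.03,-.035):
  print(k,proj(P,e+M@[-.092,0,k-.009]),proj(P,e+M@[-.092,0,k+.009]),proj(P,e+M@[-.082,0,k-.009]), proj(P,e+M@[0.,0,k]))
print(f(278,86,.13+.024+.009),M[:,0])
E
```

```text
plate [ 0.6028 -0.1507  0.074 ] [ 0.7122 -0.1571  0.074 ] 0.10958704302973053
[ 0.6893 -0.1619  0.056 ] [ 0.6828 -0.3043  0.056 ] (array([ 0.62211657, -0.23018169]), np.float64(-2.6135128817242617), np.float64(0.14254827252548524))
right plate back [ 0.7021 -0.3035  0.074 ]
short [ 0.4682 -0.1074  0.009 ] [ 0.4525 -0.2276  0.009 ] [ 0.46035 -0.1675   0.009  ] 0.12122099653112904 -7.44159678557466
-0.025 (np.float64(280.64258043501525), np.float64(407.7162807944744)) (np.float64(280.40922906974146), np.float64(382.12878976004106)) (np.float64(280.68975864302126), np.float64(395.8151273622535)) (np.float64(280.98132258512874), np.float64(269.95876152446107))
-0.03 (np.float64(280.7152784713036), np.float64(415.6877805522015)) (np.float64(280.469982755202), np.float64(388.79056514844194)) (np.float64(280.7650834461953), np.float64(403.6151024958674)) (np.float64(281.07421225604804), np.float64(274.8868589327525))
-0.035 (np.float64(280.7919223873215), np.float64(424.09195471099736)) (np.float64(280.5337405117659), np.float64(395.7817435481811)) (np.float64(280.8445751289725), np.float64(411.8465630887379)) (np.float64(281.17285944301125), np.float64(280.1204111845583))
[ 0.6184 -0.1319  0.163 ] [5.20198181e-02 9.98645686e-01 8.56203960e-04]
```

```bash
python3 - <<'E'
from h import *
P=par('wrist');s=bot.sense();e=s['ee_pos'];M=R.from_quat(s['eef_rot']).as_matrix()
q=lambda x,k,y=0:np.round(proj(P,e+M@[x,y,k]),1)
for k in(-.022,-.027,-.032):
  print(k,'cap outer top',q(.092,k-.009),'cap inner top',q(.082,k-.009),'width',q(.082,k-.009,.009)-q(.082,k-.009,-.009))
im=cv2.imread('pics/w4.png',0).astype(int)
print('col278',im[76:140:2,278]);print('row98',im[98,250:306:2])
print('col 330',im[108:140,335])
go(.6215,-.2295,.06,-2.9)
E
```

```text
-0.022 cap outer top [281.8  87.9] cap inner top [281.7 112.5] width [41.2  0. ]
-0.027 cap outer top [282.   87.2] cap inner top [281.9 112.8] width [42.8  0. ]
-0.032 cap outer top [282.1  86.4] cap inner top [282.  113.1] width [44.4  0. ]
col278 [193 198 200 206 241  49  52  52  51  51  50  50  49  48  46  44  43  41
 179 245 245 245 245 245 245 245 245 245 245 245 245 245]
row98 [200 196 196 161  42  51  51  50  51  50  51  51  50  50  50  49  49  49
  47  47  46  46  45  44  40 119 196 199]
col 330 [193 196 197 198 198 198 198 190  97  24  18  33  38  38  38  38  38  37
  37  37  37  36  31  24  21  21  21  21  21  20  22  35]
t 10.45 pos [ 0.6151 -0.2243  0.1285] psi -2.98 tilt [-0.002  0.001 -1.   ] j [-0.41  0.46  1.09  0.    1.6  -0.35]
total shift units [-0.065  0.091  0.913] then turn units -0.02
```

Call:
servo_tool(increments=[[[-0.04, 0.1, 0], 0, 0], [[0, 0.01, 0.25], 0, 0], [[0, 0, 0.3], 0, 0], [[0, 0, 0.25], 0, 0], [[0, 0, 0.2], 0, 0], [[0, 0, 0], 0, 0], [[0, 0, 0], 0, 0]])

```text
t: 11.03
ee_pos: [0.623, -0.2277, 0.0538]
eef_rot: [0.725, 0.689, -0.0, -0.001]
wrist_force: [-0.7, 0.2, -1.9]
opening: 0.0094
finger_force: 59.1
```

```bash
python3 - <<'E'
from h import *
go(.623,-.2275,.030,-2.9)
a=save('wrist','w5.png');b=save('scene','s5.png')
crop=b[265:365,235:335,::-1]
cv2.imwrite('pics/c5.png',np.hstack([a[40:340,200:440,::-1].repeat(1,0),cv2.resize(crop,(300,300),interpolation=cv2.INTER_CUBIC)]))
c=cv2.imread('pics/c5.png');cv2.imwrite('pics/c5.png',cv2.resize(c,None,fx=1.45,fy=1.45,interpolation=cv2.INTER_CUBIC))
E
```

```text
t 11.03 pos [ 0.623  -0.2277  0.0538] psi -2.92 tilt [-0.002  0.001 -1.   ] j [-0.41  0.53  1.13  0.    1.48 -0.36]
total shift units [0.002 0.001 0.317] then turn units -0.01
```

View pics/c5.png

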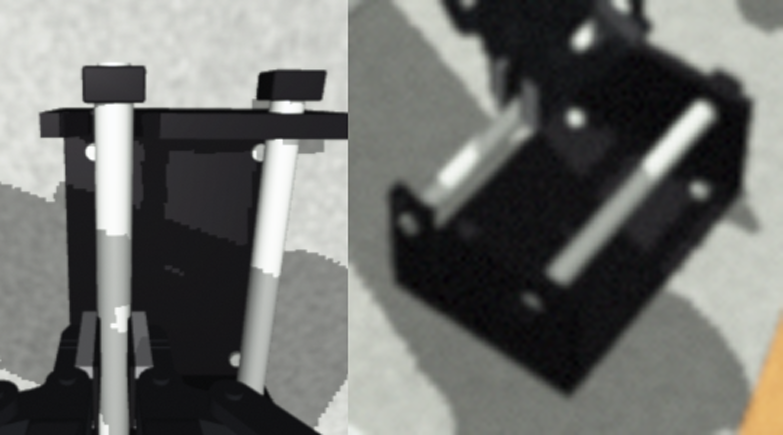

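The bar is over the notches: the left cap lies just outside the left plate edge (row 103 vs 110), and the rod is about 23 mm from the plate's front edge as it should be. In the scene half it enters the near plate's notch. I'll lower it slowly.

Call:
servo_tool(increments=[[[0, 0, 0.06], 0, 0], [[0, 0, 0.06], 0, 0], [[0, 0, 0.06], 0, 0], [[0, 0, 0.04], 0, 0], [[0, 0, 0], 0, 0]])

```text
t: 11.55
ee_pos: [0.623, -0.2278, 0.0372]
eef_rot: [0.725, 0.689, -0.0, -0.001]
wrist_force: [-0.7, 0.1, -1.8]
opening: 0.0096
finger_force: 59.1
```

Call:
servo_tool(increments=[[[0, 0, 0.04], 0, 0], [[0, 0, 0.03], 0, 0], [[0, 0, 0], 0, 0]])

```text
t: 11.8
ee_pos: [0.6228, -0.2282, 0.033]
eef_rot: [0.725, 0.689, -0.001, -0.001]
wrist_force: [-4.7, 0.3, 0.2]
opening: 0.0089
finger_force: 59.4
```

Call:
servo_tool(increments=[[[0, -0.02, 0], 0, 0], [[0, 0, 0.03], 0, 0], [[0, 0, 0], 0, 0]])

```text
t: 12.05
ee_pos: [0.6221, -0.2278, 0.0303]
eef_rot: [0.725, 0.689, 0.0, -0.0]
wrist_force: [-0.1, 0.2, -1.8]
opening: 0.009
finger_force: 59.1
```

Call:
servo_tool(increments=[[[0, 0, 0.03], 0, 0], [[0, 0, 0], 0, 0], [[0, 0, 0], 0, 0]])

```text
t: 12.3
ee_pos: [0.6221, -0.2278, 0.0282]
eef_rot: [0.725, 0.689, 0.0, -0.0]
wrist_force: [0.8, 0.4, -0.9]
opening: 0.0092
finger_force: 59.1
```

Call:
servo_tool(increments=[[[0, 0, 0.02], 0, 0], [[0, 0, 0], 0, 0], [[0, 0, 0], 0, 0]])

```text
t: 12.55
ee_pos: [0.6222, -0.2279, 0.0271]
eef_rot: [0.725, 0.689, 0.0, 0.0]
wrist_force: [0.3, 0.4, -1.6]
opening: 0.01
finger_force: 59.2
```

Call:
servo_tool(increments=[[[0, 0, 0], 0, 0.2], [[0, 0, 0], 0, 0.35], [[0, 0, 0], 0, 0.35], [[0, 0, 0], 0, 0.35], [[0, 0, -0.1], 0, 0.35], [[0, 0, -0.2], 0, 0.35], [[0, 0, -0.3], 0, 0.35], [[0, 0, -0.4], 0, 0.35], [[0, 0, -0.4], 0, 0.35], [[0, 0, 0], 0, 0.35]])

```text
t: 13.38
ee_pos: [0.6249, -0.2291, 0.1412]
eef_rot: [0.725, 0.689, 0.003, 0.006]
wrist_force: [0.4, 0.2, 1.2]
opening: 0.03
finger_force: 0.0
```

```bash
python3 - <<'E'
from h import *
save('wrist','w6.png')
go(.4612,-.1682,.16,-7.2)
E
```

```text
t 13.43 pos [ 0.6241 -0.2287  0.1379] psi -2.87 tilt [ 0.008 -0.004 -1.   ] j [-0.41  0.47  1.05  0.    1.62 -0.36]
total shift units [ 0.696 -2.207 -0.316] then turn units 1.08
```

```bash
cat >> h.py <<'E'
def rods(P,im,cx,cy,yaw,half,z=.056):
    "sample lines across the stand (along stand x) at given stand y; report bright runs in stand x (mm)"
    g=cv2.cvtColor(im,cv2.COLOR_BGR2GRAY); c,s=np.cos(np.radians(yaw)),np.sin(np.radians(yaw))
    for y in half:
        xs=np.arange(-.06,.1,.0005); v=[]
        for x in xs:
            u,w=proj(P,[cx+c*x-s*y,cy+s*x+c*y,z]); v.append(g[int(round(w)),int(round(u))] if 0<=w<419.5 and 0<=u<559.5 else 0)
        b=np.array(v)>85; e=np.flatnonzero(np.diff(b.astype(int)))
        print('y',y,(xs[e]*1000).round(1))
E
python3 - <<'E'
from h import *
P=par('wrist')
for z in(.056,.066): print(z);rods(P,cv2.imread('pics/w6.png'),.6218,-.2275,-2.9,[.06,.05,.04,.03,.02],z)
# cap/plate profile along rod axis line
g=cv2.imread('pics/w6.png',0);y=np.arange(.06,.11,.001)
c,s=np.cos(np.radians(-2.9)),np.sin(np.radians(-2.9))
for x in(-.001,.063):
  print([int(g[tuple(int(round(k)) for k in proj(P,[.6218+c*x-s*q,-.2275+s*x+c*q,.062])[::-1])]) for q in y])
E
```

```text
0.056
y 0.06 [-21.5 -11.5   3.5  54.   66.5  69. ]
y 0.05 [-21.5  -9.    3.5  54.   66.5  69. ]
y 0.04 [-22.   -8.5   3.5  54.   66.5  68.5]
y 0.03 [-22.   -7.5   3.5  54.   66.5  68.5]
y 0.02 [-22.5  -8.    3.5  53.5  66.5  68.5]
0.066
y 0.06 [-20.5  -8.5   3.   52.   64.   66.5]
y 0.05 [-21.   -8.    3.   52.   64.   65.5]
y 0.04 [-21.   -8.    3.   52.   64.   65.5]
y 0.03 [-21.5  -7.5   3.   51.5  64.   66. ]
y 0.02 [-21.   -7.5   3.   51.5  64.   66. ]
[243, 243, 243, 243, 243, 243, 243, 243, 243, 243, 243, 243, 243, 243, 244, 244, 243, 243, 243, 243, 243, 243, 242, 230, 45, 47, 49, 50, 51, 52, 52, 54, 69, 145, 205, 198, 200, 203, 204, 204, 203, 204, 206, 205, 204, 201, 201, 201, 202, 203]
[228, 229, 231, 232, 233, 234, 234, 225, 226, 169, 159, 142, 36, 35, 36, 36, 36, 36, 39, 72, 158, 233, 230, 205, 44, 35, 35, 36, 36, 36, 37, 36, 39, 62, 197, 205, 205, 203, 201, 196, 195, 193, 191, 189, 187, 187, 190, 191, 195, 196]
```

The long bar is seated: rod and back roller are 62.7 mm apart (64 nominal, ±1.5 mm play), parallel and of equal apparent width, and the cap is about 4 mm outside the plate. Next is the short bar.

Call:
servo_tool(increments=[[[0.11, -0.36, 0], 0, 0.5], [[0.11, -0.36, 0], 0, 0.5], [[0.12, -0.37, 0], 0, 0.5], [[0.12, -0.37, 0], 0, 0.5], [[0.12, -0.37, 0], 0, 0.5], [[0.12, -0.37, 0], 0, 0.5], [[0, 0, 0], 0.5, 0.5], [[0, 0, 0], 0.55, 0.5], [[0, 0, 0], 0, 0.5], [[0, 0, 0], 0, 0.5]])

```text
t: 14.27
ee_pos: [0.4597, -0.1671, 0.1317]
eef_rot: [0.749, 0.663, -0.0, -0.0]
wrist_force: [0.2, 0.1, -0.2]
opening: 0.0432
finger_force: 0.0
```

```bash
python3 - <<'E'
from h import *
go(.462,-.1678,-.021,-7.2)
P=par('wrist');im=save('wrist','w7.png');g=cv2.cvtColor(im,cv2.COLOR_RGB2GRAY)
bw=(g<75).astype(np.uint8);n,l,st,ce=cv2.connectedComponentsWithStats(bw)
for i in range(1,n):
  if 60<st[i,4]<6000: print(st[i],ce[i].round(1),ray(P,*ce[i],.009).round(4))
for y in (.02,.03,.04,.045):
  c,s=np.cos(np.radians(-7.2)),np.sin(np.radians(-7.2))
  v=[int(g[tuple(int(round(k)) for k in proj(P,[.462+c*x-s*y,-.1678+s*x+c*y,.009])[::-1])]) for x in np.arange(-.02,.021,.001)];print(v)
E
```

```text
t 14.27 pos [ 0.4597 -0.1671  0.1317] psi -7.01 tilt [-0.001  0.    -1.   ] j [-0.42 -0.01  1.62  0.    1.54 -0.3 ]
total shift units [-0.006  0.032  2.036] then turn units 0.05
[203   9  35  20 240] [221.8  19.4] [ 0.4296 -0.0082  0.009 ]
[272 129  19  12 205] [281.2 134.5] [ 0.4684 -0.1087  0.009 ]
[273 239  17  16 195] [281.  247.7] [ 0.454  -0.2275  0.009 ]
[111, 111, 113, 114, 116, 116, 115, 113, 111, 112, 111, 110, 103, 93, 106, 125, 140, 150, 158, 163, 161, 153, 146, 133, 117, 108, 111, 112, 114, 115, 116, 116, 117, 116, 117, 116, 116, 114, 113, 112, 111]
[187, 187, 187, 185, 166, 121, 115, 113, 114, 113, 114, 113, 108, 101, 124, 176, 202, 188, 216, 238, 236, 228, 213, 189, 151, 120, 143, 175, 178, 180, 185, 185, 183, 182, 182, 183, 186, 189, 192, 194, 195]
[186, 187, 187, 187, 186, 185, 184, 182, 182, 181, 180, 179, 171, 163, 184, 211, 228, 235, 240, 239, 236, 228, 215, 191, 154, 119, 117, 146, 183, 185, 186, 186, 187, 186, 185, 183, 184, 185, 186, 185, 184]
[182, 184, 184, 184, 183, 183, 183, 186, 188, 187, 186, 183, 174, 167, 185, 212, 228, 235, 240, 239, 236, 229, 215, 192, 156, 124, 115, 117, 146, 188, 190, 193, 194, 194, 193, 191, 190, 188, 188, 190, 192]
```

Call:
servo_tool(increments=[[[-0.01, 0.02, 0.2], 0, 0.5], [[0, 0, 0.4], 0, 0.5], [[0, 0, 0.4], 0, 0.5], [[0, 0, 0.4], 0, 0.5], [[0, 0, 0.3], 0, 0.5], [[0, 0, 0.17], 0, 0.5], [[0, 0, 0.1], 0, 0.5], [[0, 0, 0.06], 0, 0.5], [[0, 0, 0], 0, 0.5], [[0, 0, 0], 0, 0.4]])

```text
t: 15.15
ee_pos: [0.462, -0.1684, -0.0195]
eef_rot: [0.749, 0.662, 0.0, 0.001]
wrist_force: [0.1, 0.2, 0.6]
opening: 0.0346
finger_force: 0.0
```

Call:
servo_tool(increments=[[[0, 0, 0], 0, 0], [[0, 0, 0], 0, 0], [[0, 0, 0], 0, 0], [[0, 0, 0], 0, 0], [[0, 0, 0], 0, 0], [[0, 0, 0], 0, 0], [[0, 0, 0], 0, 0]])

```text
t: 15.73
ee_pos: [0.4622, -0.1685, -0.0189]
eef_rot: [0.749, 0.662, 0.0, 0.001]
wrist_force: [-0.6, 0.6, 6.2]
opening: 0.0092
finger_force: 58.9
```

Call:
servo_tool(increments=[[[0, 0, -0.1], 0, 0], [[0, 0, -0.3], 0, 0], [[0, 0, -0.4], 0, 0], [[0, 0, -0.4], 0, 0], [[0, 0, -0.4], 0, 0], [[0, 0, -0.4], 0, 0], [[0, 0, 0], 0, 0]])

```text
t: 16.32
ee_pos: [0.464, -0.1693, 0.137]
eef_rot: [0.749, 0.662, 0.002, 0.005]
wrist_force: [0.4, -0.2, 0.2]
opening: 0.0097
finger_force: 58.7
```

```bash
python3 - <<'E'
from h import *
go(.622,.1605,.14,9.0)
E
```

```text
t 16.32 pos [ 0.464  -0.1693  0.137 ] psi -7.07 tilt [ 0.01  -0.004 -1.   ] j [-0.42 -0.01  1.61  0.    1.54 -0.3 ]
total shift units [ 4.623  1.55  -0.038] then turn units -4.02
```

Call:
servo_tool(increments=[[[0.38, 0.13, 0], 0, 0], [[0.38, 0.13, 0], 0, 0], [[0.38, 0.13, 0], 0, 0], [[0.38, 0.13, 0], 0, 0], [[0.38, 0.13, 0], 0, 0], [[0.38, 0.13, 0], 0, 0], [[0.38, 0.13, 0], 0, 0], [[0.38, 0.13, 0], 0, 0], [[0.38, 0.13, 0], 0, 0], [[0.38, 0.13, 0], 0, 0], [[0.38, 0.13, 0], 0, 0], [[0.38, 0.13, 0], 0, 0]])

```text
t: 17.32
ee_pos: [0.6197, 0.1583, 0.1294]
eef_rot: [0.749, 0.662, -0.0, -0.0]
wrist_force: [0.0, 0.2, -0.9]
opening: 0.0094
finger_force: 58.7
```

Call:
servo_tool(increments=[[[0, 0, 0], -1, 0], [[0, 0, 0], -1, 0], [[0, 0, 0], -1, 0], [[0, 0, 0], -1, 0], [[0, 0, 0], 0, 0], [[0, 0, 0], 0, 0], [[0, 0, 0], 0, 0]])

```text
t: 17.9
ee_pos: [0.6194, 0.1568, 0.1296]
eef_rot: [0.651, 0.759, -0.0, -0.0]
wrist_force: [-0.0, -0.7, -0.8]
opening: 0.009
finger_force: 58.8
```

```bash
python3 - <<'E'
from h import *
go(.622,.1605,.054,9.0)
P=par('wrist');im=save('wrist','w8.png')[:,:,::-1]
rods(P,im,.622,.1605,9,[.035,.025,.015,.005,-.005])
print('held');s=bot.sense();e=s['ee_pos'];g=cv2.cvtColor(im,cv2.COLOR_BGR2GRAY)
M=R.from_quat(s['eef_rot']).as_matrix()
print('pred cap outer/inner top',[np.round(proj(P,e+M@[x,0,-.037]),1) for x in(.064,.054)])
print(g[60:240:3,279]); print(g[130:200:4,300:420:3])
cv2.imwrite('pics/w8b.png',im)
E
```

```text
t 17.9 pos [0.6194 0.1568 0.1296] psi 8.81 tilt [-0. -0. -1.] j [0.19 0.41 1.14 0.   1.59 0.04]
total shift units [0.043 0.042 1.008] then turn units -0.05
y 0.035 [-21.5  56.   68.5  70. ]
y 0.025 [-21.  -15.    5.5  57.   69.5  70.5]
y 0.015 [-20.5 -15.5   5.   57.   69.5  70.5]
y 0.005 [-20.5 -15.5   5.   57.   69.5  70.5]
y -0.005 [-20.  -15.5   5.   57.5  70.   70.5]
held
pred cap outer/inner top [array([281.6, 156.9]), array([281.5, 179.2])]
[178 179 180 186 180 178 176 178 181 181 179 180 184 187 183 178 182 189
 184 185 183 183 185 182 183 179 171  14  10  84 226  28  39  37  37  35
  34  32  39 228 237 237 237 236 236 236 236 236 236 235 236 236 236 235
 235 235 235 235 235 235]
[[174 176 177 169 172 181 178 179 176 170 178 180 184 178 175 176 163  10
   17  34  33  32  32  32  30  30 147 179 180 185 186 185 186 184 186 185
  183 183 180 183]
 [175 173 178 175 177 180 178 177 180 180 180 181 190 182 177 179 148   8
   19  32  32  32  31  31  31  30 176 185 180 180 182 188 183 178 181 185
  178 177 179 185]
 [164 168 173 174 142 140 137 135 117 117 115 115 109  94  91  92  45
[... 1903 characters left out ...]
 183 180 183
  188 186 182 179]
 [ 35  34  29  19  18  18  24  32  33  32  31  32  31  32  31  32  30  55
  179 228 238 226 130 175 182 181 182 189 185 174 184 184 184 184 183 182
  176 173 180 191]
 [ 34  34  20  18  18  18  32  33  33  32  32  32  31  30  31  31  29  65
  185 229 237 223  92 173 179 185 182 173 178 186 192 190 189 189 190 188
  181 178 179 182]
 [ 33  33  19  18  19  19  31  32  33  32  31  32  31  31  30  30  29  71
  190 231 236 218  64 177 180 183 184 179 182 187 191 188 180 180 183 187
  184 181 179 179]
 [ 33  32  19  18  18  18  24  33  32  32  32  31  31  31  30  30  26  86
  194 232 236 214  58 176 179 186 188 180 176 179 184 188 188 186 186 183
  180 182 182 188]]
```

```bash
python3 - <<'E'
from h import *
P=par('wrist');g=cv2.imread('pics/w8.png',0)
print('col 335',g[130:175,335]);print('col 279',g[145:182,279])
s=bot.sense();e=s['ee_pos'];M=R.from_quat(s['eef_rot']).as_matrix()
for v in(149.5,160): print('plate edge tool frame',M.T@(ray(P,335,v,.074)-e))
# right plate: look along stand interior beside back roller
for c in (345,350,355,360): print(c,g[262:330:3,c])
for v in (151.5,175.5):print('cap edge tool frame',M.T@(ray(P,279,v,e[2]+.037)-e))
go(.6222,.1605,.054,9.4)
E
```

```text
col 335 [182 183 183 186 188 188 187 179 116  45  13   9  10   9   8   9   8  10
  15  28  31  31  30  31  31  31  31  30  30  26  21  17  18  18  21  29
  31  31  32  32  31  32  31  31  30]
col 279 [ 19  57  83 101 178 225 185  84  28  29  38  38  38  37  36  36  37  36
  35  35  35  34  33  33  32  32  31  30  30  39 107 162 228 236 237 237
 237]
plate edge tool frame [0.05443347 0.04091292 0.05568462]
plate edge tool frame [0.04660563 0.04140596 0.05568385]
345 [ 16  16   9  14  53 110 110 104 106 111 109 113 111 106 106  27  13  12
  14  13  13  12  12]
350 [ 16  16  15  15  24 112 109 115 117 114 112 113 113 110  15  13  13  12
  13  16  18  18  17]
355 [ 15  16  16  15  26 116 112 108 108 108 109 110 111  88  11  13  15  16
  13  12  15  19  18]
360 [ 16  15  15  16  25 108 111 108 113 113 113 116 109  99  12  12  12  23
  15  13  13  13  18]
cap edge tool frame [ 0.06631474 -0.00111991 -0.0369943 ]
cap edge tool frame [ 0.05566615 -0.00110923 -0.03699517]
t 17.95 pos [0.6195 0.1568 0.1297] psi 8.83 tilt [-0.  0. -1.] j [0.19 0.41 1.14 0.   1.59 0.04]
total shift units [0.043 0.044 1.009] then turn units -0.14
```

Call:
servo_tool(increments=[[[0.036, 0.037, 0], 0, 0], [[0, 0, 0.25], -0.14, 0], [[0, 0, 0.3], 0, 0], [[0, 0, 0.25], 0, 0], [[0, 0, 0.2], 0, 0], [[0, 0, 0], 0, 0], [[0, 0, 0], 0, 0]])

```text
t: 18.53
ee_pos: [0.6215, 0.16, 0.0542]
eef_rot: [0.646, 0.763, -0.001, -0.001]
wrist_force: [-0.4, 0.2, -0.5]
opening: 0.0091
finger_force: 58.8
```

```bash
python3 - <<'E'
from h import *
P=par('wrist');im=save('wrist','w9.png')[:,:,::-1]
s=bot.sense();e=s['ee_pos'];M=R.from_quat(s['eef_rot']).as_matrix();g=cv2.cvtColor(im,cv2.COLOR_BGR2GRAY)
go(*e,9.4)
h=e[2]+.028
print('rod at its own z; roller at .056 (stand frame about ee)')
rods(P,im,e[0],e[1],9.4,[.03,.02,.01],h);rods(P,im,e[0],e[1],9.4,[.03,.02,.01,-.01],.056)
for x,z in((0,h+.009),(0.025,.074)): # profiles along stand y
  ys=np.arange(.04,.075,.001);print(x,[int(g[tuple(int(round(k)) for k in proj(P,e*[1,1,0]+M@[y,x,0]+[0,0,z])[::-1])]) for y in ys])
E
```

```text
t 18.58 pos [0.6223 0.1602 0.0557] psi 9.47 tilt [ 0.001  0.    -1.   ] j [0.19 0.47 1.21 0.   1.46 0.03]
total shift units [0. 0. 0.] then turn units 0.02
rod at its own z; roller at .056 (stand frame about ee)
y 0.03 [-16.5  -9.    3.   46.5]
y 0.02 [-16.   -8.5   3.5  46.5]
y 0.01 [-16.5 -14.   -9.   -8.    3.    4.5   8.5  43.   46.5  47.5]
y 0.03 [-19.5 -10.    4.5  56.5]
y 0.02 [-19. -10.   4.  57.]
y 0.01 [-19.5 -10.5   4.5  57. ]
y -0.01 [-23.  -17.  -11.   -8.    3.5   6.   11.5  58. ]
0 [230, 230, 230, 231, 230, 230, 230, 231, 231, 231, 231, 231, 231, 230, 230, 231, 222, 33, 35, 36, 38, 38, 40, 40, 42, 42, 25, 208, 110, 171, 193, 189, 190, 193, 195]
0.025 [34, 35, 35, 35, 33, 32, 33, 33, 34, 33, 34, 34, 14, 11, 10, 10, 11, 11, 11, 11, 12, 10, 19, 146, 186, 191, 193, 193, 193, 193, 191, 187, 184, 183, 186]
```

Call:
servo_tool(increments=[[[-0.01, 0.012, 0.06], 0, 0], [[0, 0, 0.06], 0, 0], [[0, 0, 0.06], 0, 0], [[0, 0, 0.05], 0, 0], [[0, 0, 0], 0, 0]])

```text
t: 19.0
ee_pos: [0.6223, 0.1593, 0.0363]
eef_rot: [0.646, 0.763, -0.001, -0.001]
wrist_force: [-0.4, 0.4, -1.3]
opening: 0.0094
finger_force: 58.8
```

Call:
servo_tool(increments=[[[0, 0, 0.04], 0, 0], [[0, 0, 0.03], 0, 0], [[0, 0, 0], 0, 0]])

```text
t: 19.25
ee_pos: [0.6226, 0.1593, 0.0317]
eef_rot: [0.646, 0.763, -0.0, -0.0]
wrist_force: [-0.7, -0.5, -0.4]
opening: 0.0092
finger_force: 58.8
```

Call:
servo_tool(increments=[[[0, 0, 0.03], 0, 0], [[0, 0, 0], 0, 0], [[0, 0, 0], 0, 0]])

```text
t: 19.5
ee_pos: [0.6229, 0.1594, 0.03]
eef_rot: [0.646, 0.763, -0.0, -0.0]
wrist_force: [-0.1, 1.0, -0.2]
opening: 0.0088
finger_force: 58.8
```

Call:
servo_tool(increments=[[[0, 0, 0.02], 0, 0], [[0, 0, 0], 0, 0], [[0, 0, 0], 0, 0]])

```text
t: 19.75
ee_pos: [0.6229, 0.1594, 0.0285]
eef_rot: [0.646, 0.763, -0.0, -0.0]
wrist_force: [-0.3, -0.1, -0.5]
opening: 0.0092
finger_force: 58.8
```

Call:
servo_tool(increments=[[[0, 0, 0.02], 0, 0], [[0, 0, 0], 0, 0], [[0, 0, 0], 0, 0]])

```text
t: 20.0
ee_pos: [0.6232, 0.1594, 0.028]
eef_rot: [0.646, 0.763, 0.0, 0.0]
wrist_force: [-2.5, -0.3, 6.1]
opening: 0.0093
finger_force: 59.4
```

Call:
servo_tool(increments=[[[0, 0, 0], 0, 0.2], [[0, 0, 0], 0, 0.35], [[0, 0, 0], 0, 0.35], [[0, 0, 0], 0, 0.35], [[0, 0, -0.1], 0, 0.35], [[0, 0, -0.2], 0, 0.35], [[0, 0, -0.3], 0, 0.35], [[0, 0, -0.4], 0, 0.35], [[0, 0, -0.4], 0, 0.35], [[0, 0, -0.4], 0, 0.35], [[0, 0, 0], 0, 0.35], [[0, 0, 0], 0, 0.35]])

```text
t: 21.0
ee_pos: [0.6241, 0.1596, 0.1653]
eef_rot: [0.646, 0.763, 0.002, 0.002]
wrist_force: [0.9, -0.6, -0.5]
opening: 0.0299
finger_force: 0.0
```

Call:
servo_tool(increments=[[[0, -0.4, 0], 0, 0.35], [[0, -0.4, 0], 0, 0.35], [[0, -0.4, 0], 0, 0.35], [[0, -0.4, 0], 0, 0.35], [[0, 0, 0], 0, 0.35]])

```text
t: 21.42
ee_pos: [0.4995, 0.1389, 0.1595]
eef_rot: [0.646, 0.763, -0.002, -0.002]
wrist_force: [-0.4, -0.5, -0.9]
opening: 0.0302
finger_force: 0.0
```

```bash
python3 - <<'E'
from h import *
print(bot.sense()['t'])
w=save('wrist','w10.png');t=save('top','top10.png');s=save('scene','s10.png')
f=lambda im,r,c,k:cv2.resize(im[r:r+70,c:c+88,::-1],(396,298),interpolation=cv2.INTER_CUBIC)
T=par('top');S=par('scene')
def cr(P,im,X):
    u,v=map(int,proj(P,X));return f(im,max(v-35,0),u-44,0)
W=[.65,-.228,.04];N=[.65,.164,.04]
cv2.imwrite('pics/c10.png',np.vstack([np.hstack([cr(T,t,N),cr(T,t,W)]),np.hstack([cr(S,s,N),cr(S,s,W)])]))
E
```

```text
21.4167
```

View pics/c10.png

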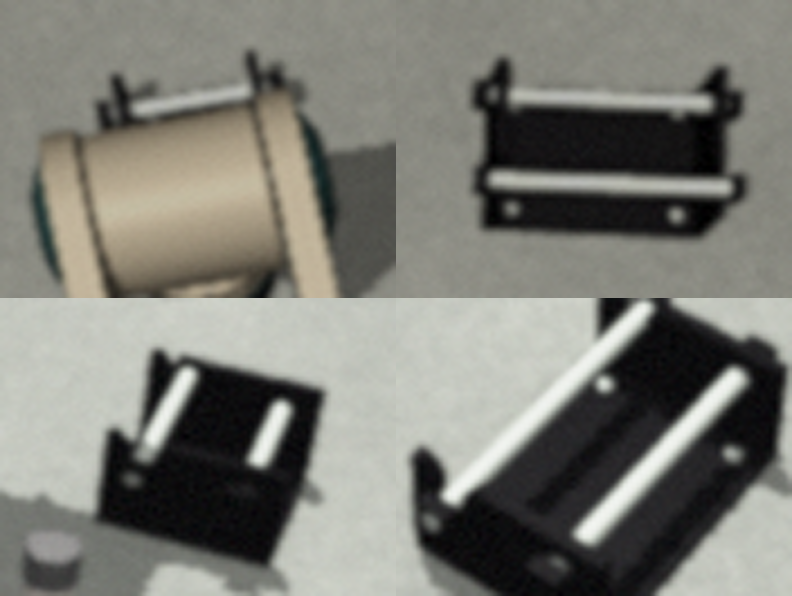

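Top right: the long bar lies across the wide stand, parallel to the back roller, with its caps outside both plates. Bottom left: the short bar is down in the narrow stand's notches. One numeric check of the heights follows, since a raised bar would show a wrong spacing in the oblique view.

```bash
python3 - <<'E'
from h import *
S=par('scene');T=par('top');s=cv2.imread('pics/s10.png');t=cv2.imread('pics/top10.png')
for z in(.056,.064):
  print('z',z)
  print('wide scene');rods(S,s,.6218,-.2275,-2.9,[.05,.03,0,-.03,-.05],z)
  print('narrow scene');rods(S,s,.6225,.1597,9.4,[.03,.015,0,-.015],z)
print('wide top');rods(T,t,.6218,-.2275,-2.9,[.05,0,-.05])
E
```

```text
z 0.056
wide scene
y 0.05 [ 6.5 55.  70.5]
y 0.03 [15.  15.5 18.  53.  71.  85.  89.  89.5 91.5]
y 0 [ 7.  54.  70.5]
y -0.03 [ 5. 53. 70.]
y -0.05 [ 7.  54.5 69.5]
narrow scene
y 0.03 [-18.5 -10.    7.5  56.   70.   87. ]
y 0.015 [-17.   -8.    6.   54.5  71.5  88. ]
y 0 [-12.5  -9.5   8.   55.5  69.5  91.5]
y -0.015 [ 6.5 57.  70.5 92.5]
z 0.064
wide scene
y 0.05 [-8.  -5.  10.  58.  73.  98.5]
y 0.03 [ 9.5 57.5 73. ]
y 0 [10.5 57.  72.5]
y -0.03 [10.5 57.5 73. ]
y -0.05 [10. 57. 72.]
narrow scene
y 0.03 [-19.5  -5.    9.5  55.   72.   86. ]
y 0.015 [-15.   -6.5   8.   56.   73.   89.5]
y 0 [-13.   -7.5   9.5  57.5  71.   90. ]
y -0.015 [-8.5 -5.5  8.5 58.5 72.  91. ]
wide top
y 0.05 [-36.   -8.    8.   55.5]
y 0 [-37.5  -6.    7.   54.5]
y -0.05 [-38.5 -26.  -16.5  -7.    5.5  53.5]
```

```bash
python3 -c "
from h import *
print(order.sign_off())"
```

```text
the job is handed in; nothing more can be done
None
```

The job is handed in: the long bar is in the wide stand and the short bar in the narrow one, both seated in their front notches as far as the images show (the narrow stand's caps were not clear in the last picture), at about 21.5 s of the 64 s allowed.

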